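# Swing the magnifier over the jade gourd and press its lamp button

## Robot

A 7-joint arm with a two-finger parallel gripper is mounted at the origin on the work surface. World frame = base frame: x ahead of the robot, y to its left, z up, the work surface at z = 0. Lengths are in m, angles in rad, forces in N, time in s.
With the tool pointing down it reaches from about 0.4 to 0.875 m from the base axis. Payload 6.5 kg.
Tool frame: the origin (TCP) lies on the centre line of the jaws, within the pads' length; the fingertips stand 14 mm ahead of it and the grasp point (between the pads) lies 5 mm behind it; z points along the fingers, y is the line along which they close (so a half turn about z gives the same grasp; the last joint's range is limited). The gripper opens to 85 mm and grips with 20 to 120 N. Pads are 22 mm wide; open, the fingers measure 114 mm over their backs; the gripper's body (76 mm by 85 mm) begins 54 mm behind the grasp point. The pads swing forward as they close: fully open they stand 13 mm farther back than shut.
Start: joints at [1.261, 0.536, -0.004, 1.538, 0.003, 1.067, -0.071], TCP at [0.157, -0.631, 0.245] pointing down, gripper open.
Joint ranges: [-2.7, 2.7], [-0.37, 2.16], [-1.27, 1.26], [0.24, 2.4], [-1.31, 4.45], [0.19, 1.91], [-2.76, 2.76]. Speed limits (rad/s): [2.39, 2.39, 3.14, 3.14, 3.14, 3.14, 3.14].

## Interface

Orientations are given as a unit quaternion [w, x, y, z].
In Python, from station import sensors, vision, order gives the robot as it stands. The module is installed in compiled form; this text tells all that it offers.
- The arm moves only by the tool step_arm, never from a script. Its argument "plan" is one flat list of numbers, 5 for each row, row after row: the closure, from -1 (fully open) to 1 (shut), then the shift along the tool's x, y, z normalised to -1 to 1, where 1 is 0.04 m, then the turn about the tool's z normalised to -1 to 1, where 1 is 0.08 rad. A call has 1 to 12 rows; each row shifts and turns the commanded pose from where the row before left it, along the tool's axes as they then stand; what a row does not reach is not made up. A row lasts 1/12 s, in which the tool goes at most 41.7 mm and 7.16 degrees, less where a joint would pass 70% of its speed; a pose out of reach is approached as far as the arm can. A call with a number of a shift or a turn outside -1 to 1 is refused whole. A call with a gripper value outside its range is refused whole. The fingers move at their own pace and stop on an object; "squeeze" is the grip in N (left out, the last holds). Time passes only in rows, so rows that do not move let the fingers close. It gives the time, the measured TCP pose, the force, the opening and the grip force at its end, in the units of the state.
- sensors.get_obs(): the state, without advancing time (a new reading comes with each control period).
- vision.capture(name): name is "scene" or "top" or "wrist"; returns (picture, depth): 384x512x3 uint8, red, green, blue; 384x512 float32, m along the optical axis (not along the pixel's ray), 0 where there is no reading.
- vision.get_calibration(name): a dict with "fx", "fy", "cx", "cy" (pixels), "position" and "attitude" of the camera in the world; the wrist camera has in their place "T_tool_cam" (4x4, takes a point from camera to tool coordinates, whose origin is the TCP and whose axes are the flange's). Camera axes: x right, y up, looking along -z (the intrinsics and any distortion apply to the point x, -y, -z); pixel columns grow to the right and rows downward; lengths in m; the calibration is good to about 2 mm. A picture is of the moment at which its call begins: read the wrist's pose just before it. get_calibration takes no time and is no camera call.
- order.hand_in(): hands the job in; it is judged then, once.
The state is a dict: "time": time; "joint_pos": joint angles; "joint_velocities": joint speeds; "effort": joint torques, N m; "eef_pos": TCP position; "ee_rot": TCP orientation; "wrist_force": force on the tool from outside, world axes, zero at the start; "torque": the same for the moment, N m; "width": finger opening in m; "grasp_force": force on a finger pad.
Only numpy, scipy, OpenCV 4.12 (cv2) and the standard library are available. Lean on these libraries where they do the work, as an engineer would, in place of code of your own. Each camera call takes 0.05 s, during which the arm holds its last target. There are 200 camera calls.

## Task

Push the yellow arm of the magnifier round with a fingertip until the lens stands centred above the green jade gourd, without touching the lens or its black rim. Then press the red lamp button all the way down and let it come back up. Pick nothing up, and leave the carvings and everything else standing where they are.

Things in the scene. Friction and masses are not known exactly. Their poses are not given: they have to be found in the camera images.
- magnifier: fixed grey stand of the magnifier: round foot 116 mm across, 22 mm high, with a steel post 22 mm across. Origin on the table on the axis of the post, z up. The swing arm turns level about this vertical axis, centred 150 mm above the table; the black hub on top of the post is 34 mm across and spans heights 138 to 164 mm.
- swing_arm (a joint): turn of the yellow arm about the post, rad, limits -1.6 to 1.6; at 0 the arm points along the stand's own -x; it grows anticlockwise seen from above. The bar is 14 mm wide and 14 mm high (heights 143 to 157 mm), bare from 17 to 126 mm from the axis. A stiff pivot: about 0.15 N m turns it (2 to 3 N at 80 mm), and it stays where it is left.
- push_point (a point): centre of the yellow bar, 80 mm from the post's axis, 150 mm above the table: a good place to push, from either side
- lens_center (a point): centre of the clear lens at the end of the arm, 180 mm from the post's axis, 150 mm above the table; the glass is 94 mm across, its black rim 108 mm outside, 14 mm high
- gourd: the green jade gourd, a two-lobed carving 38 mm across, 68 mm tall, loose. Origin at the centre of its underside, on its axis. It and the two other carvings stand in a bow before the post, about 180 mm from its axis, in any order, so that the lens can be swung above each.
- monk: pale boxwood monk, 40 mm across, 59 mm tall, loose; origin at the centre of its underside
- seal: dark red-brown wooden seal, 28 mm square with a carved beast on top, 63 mm tall, loose; origin at the centre of its underside
- lamp (a joint): travel of the red lamp button, m: 0 up, 0.006 fully down (5 N); it springs back when let go. It sits at one side of the table, left or right.
- lamp_top (a point): centre of the top face of the red button, 32 mm across, 62 mm above the table when up; it stands 10 mm proud of a black collar 48 mm across on a fixed grey box 100 x 80 x 40 mm; it is pressed straight down
- teapot: brown clay teapot, 124 mm long over spout and handle, 74 mm tall, loose; stands at the other side of the table from the button; origin at the centre of its underside
- chisel: wood-handled carving tool lying on the table, loose; origin at the middle of its underside
- oil: amber jar of oil, 44 mm across, 100 mm tall, loose; origin at the centre of its underside
- blank: dark wood block 90 x 45 x 40 mm, loose; origin at the centre of its underside
- lens: the lens with its black rim, fixed to the end of the arm; origin at the lens centre. Not to be touched.
Not all that is in view belongs to the job. What is shaped like the part that bears lamp but pink is not meant.

How it is judged:
On the way, in this order (a step that is already met when the one before it is completed fails the run):
1. the lens rests above the gourd, the lamp button still up (horizontal distance between lens_center and gourd below 0.02 m and velocity of joint swing_arm between -0.04 and 0.04 rad/s and value of joint lamp below 0.001 m), for 0.3 s.
2. the lamp button is pressed all the way down, the lens still above the gourd (horizontal distance between lens_center and gourd below 0.02 m and value of joint lamp above 0.0048 m), for 0.05 s.
At the end, for the whole second after the job is handed in: the lens centre is within 20 mm of the gourd's axis, seen from above, and at rest; the button is up again; the gourd stands upright, within 10 mm of where it began, as do the other carvings, and the teapot, chisel, jar and block within 20 mm (all of step 1 and distance of each of gourd, monk, seal from where it was at the start of the episode below 0.01 m and angle between gourd's own z axis and vertical below 0.15 rad and distance of each of teapot, chisel, oil, blank from where it was at the start of the episode below 0.02 m); the robot touches nothing.
It fails at once if the lens or its rim is touched (contact force between any of the fingers, the arm and lens above 1 N).
It fails at once if the gourd is lifted, shifted or tipped (distance of gourd from where it was at the start of the episode above 0.01 m or angle between gourd's own z axis and vertical above 0.25 rad).
It fails at once if another carving is lifted or shifted (distance of any of monk, seal from where it was at the start of the episode above 0.01 m).
It fails at once if a bystander is lifted or shifted (distance of any of teapot, chisel, oil, blank from where it was at the start of the episode above 0.02 m).
It also fails if it takes over 51 s, if anything falls off the work surface, if the arm or the gripper's body presses on something with over 40 N, if the wrist force passes 120 N, or if a joint passes its speed limit or range.

## Working session

There is one attempt and no reset: what is moved stays moved. The work goes in short steps, Python scripts to look and compute and a tool call to move; the robot and the scene stay as the last step left them, time stands still between calls to the robot, and variables do not carry over. Pictures are saved under pics/ and viewed, at most 10 in all, crops included, and the job is handed in when it is done.

Besides the shell and the picture viewer there is one more tool, called after ">>>" in YAML: its name, and indented under it one key for each argument. step_arm: Moves the arm, as the interface text tells. Its arguments: {"type":"object","properties":{"plan":{"type":"array"},"squeeze":{"type":"number"}},"required":["plan"]}

```bash
mkdir -p pics; cat > h.py <<'E'
import numpy as np, cv2
from station import sensors, vision, order
def cap(n):
    p,d=vision.capture(n); return p,d,vision.get_calibration(n)
def R(q):
    q=np.array(q); from scipy.spatial.transform import Rotation as T
    return T.from_quat([q[1],q[2],q[3],q[0]]).as_matrix()
def pose(c):
    a=np.array(c['attitude']); 
    return (R(a) if a.size==4 else a.reshape(3,3)), np.array(c['position'])
def onplane(c,u,v,z):
    M,p=pose(c); r=M@np.array([(u-c['cx'])/c['fx'],-(v-c['cy'])/c['fy'],-1]); return p+r*(z-p[2])/r[2]
def cloud(c,d):
    M,p=pose(c); v,u=np.mgrid[:d.shape[0],:d.shape[1]]
    P=np.stack([(u-c['cx'])/c['fx']*d,-(v-c['cy'])/c['fy']*d,-d],-1); return P@M.T+p
E
python3 - <<'E'
from h import *
for n in('scene','top'):
    p,d,c=cap(n); print(n,c); cv2.imwrite(f'pics/{n}0.png',p[...,::-1]); np.savez(f'{n}0.npz',p=p,d=d)
o=sensors.get_obs(); print(o)
E
```

```text
scene {'fx': 458.94552701901654, 'fy': 458.94552701901654, 'cx': 252.22690184558869, 'cy': 188.42275481092466, 'position': array([ 1.1832174 , -0.37358913,  0.96659247]), 'attitude': array([0.82156844, 0.28765229, 0.15380662, 0.46757351])}
top {'fx': 349.5419908671324, 'fy': 349.5419908671324, 'cx': 260.85961397716994, 'cy': 188.58065465592648, 'position': array([ 0.43450936, -0.01039704,  1.05283842]), 'attitude': array([ 0.71111084,  0.06883158, -0.07060636, -0.69613098])}
{'time': 0.1, 'joint_pos': array([ 1.26078522,  0.53712978, -0.00444566,  1.53874069,  0.00260401,
        1.06731266, -0.07116144]), 'joint_velocities': array([-0.00028586, -0.00201374, -0.00045879, -0.0026514 ,  0.0003739 ,
       -0.0005986 ,  0.00122256]), 'effort': array([ 2.16428205e-03, -5.84570003e+01,  1.05124611e+00, -2.59782046e+01,
        1.25084093e-02,  4.52191234e-03, -7.23378571e-05]), 'eef_pos': array([ 0.15677328, -0.63025576,  0.24448822]), 'ee_rot': array([-7.77218328e-04,  9.92571216e-01,  1.21662454e-01, -1.54114520e-04]), 'wrist_force': array([-0.08601062, -0.59213149, -0.90520981]), 'torque': array([-0.03658154,  0.04967042, -0.02287357]), 'grasp_force': 0.0, 'width': 0.08522894660959186}
```

View pics/scene0.png

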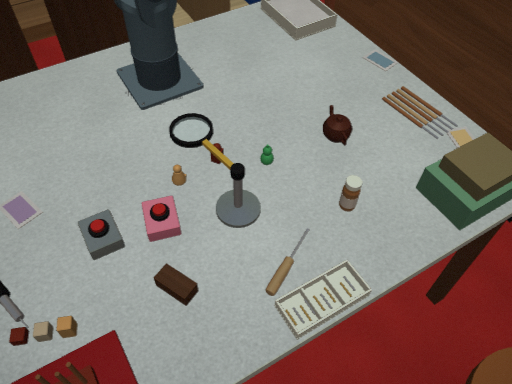

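View pics/top0.png

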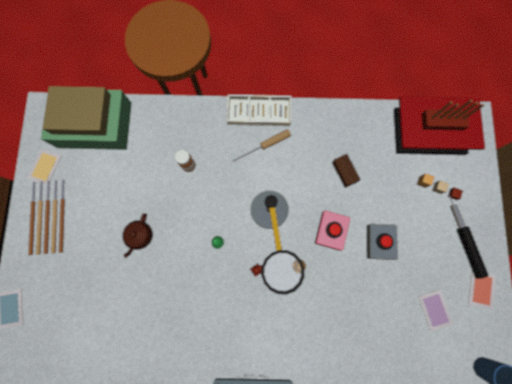

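The scene and top views show the same layout:

- **Gourd:** green object at top (217,242), scene (267,155). It is the only green carving. The monk is at scene (178,175) and the seal at scene (216,153).
- **Lamp candidates:** the red button on the grey box at top (386,241), and the red button on the pink box at top (335,230). The grey box is the one described, so I choose that.
- **Magnifier:** hub at top (271,202), lens at top (283,272).

Next I'll measure these and check the choice in one close crop.

```bash
python3 - <<'E'
from h import *
out=[]
for n in('top','scene'):
    z=np.load(n+'0.npz');p=z['p'];d=z['d'];c=vision.get_calibration(n);W=cloud(c,d)
    hsv=cv2.cvtColor(p,cv2.COLOR_RGB2HSV);H,S,V=[hsv[...,i].astype(int) for i in range(3)]
    near=(abs(W[...,1])<.6)&(W[...,0]>.2)&(W[...,0]<.85)
    def comp(name,m,zs,zr):
        m=m&near&(W[...,2]>zr[0])&(W[...,2]<zr[1])
        k,l,s,ce=cv2.connectedComponentsWithStats(m.astype(np.uint8))
        for i in range(1,k):
            if s[i,4]>=12:
                q=W[l==i]; print(n,name,s[i,4],ce[i].round(1),'plane',[onplane(c,*ce[i],zz)[:2].round(4) for zz in zs],'cloudmid',((q.max(0)+q.min(0))/2).round(3),'zmax',q[:,2].max().round(3))
    comp('green',(H>45)&(H<85)&(S>110),[.034,.068],(.005,.08))
    comp('red',((H<6)|(H>174))&(S>190)&(V>120),[.062],(.03,.08))
    comp('yellow',(H>18)&(H<30)&(S>150),[.157],(.12,.17))
    comp('black_hi',(V<60),[.164,.157],(.12,.19))
    comp('grey',(S<60)&(V>60)&(V<140),[.022,.04],(.012,.05))
p=np.load('scene0.npz')['p'][...,::-1]
cv2.imwrite('pics/crop1.png',cv2.resize(p[100:270,70:300],None,fx=3.4,fy=3.4,interpolation=cv2.INTER_CUBIC))
E
```

```text
top green 85 [217.2 241.8] plane [array([0.4791, 0.1117]), array([0.4777, 0.1076])] cloudmid [0.479 0.11  0.05 ] zmax 0.075
top red 96 [334.7 229.2] plane [array([ 0.5204, -0.2221])] cloudmid [ 0.521 -0.224  0.059] zmax 0.067
top red 97 [386.  240.9] plane [array([ 0.4905, -0.3656])] cloudmid [ 0.49  -0.366  0.06 ] zmax 0.067
top yellow 175 [274.7 226.3] plane [array([ 0.5161, -0.0483])] cloudmid [ 0.511 -0.048  0.157] zmax 0.164
top black_hi 13 [ 97.5 130.5] plane [array([0.7615, 0.4298]), array([0.7641, 0.4332])] cloudmid [0.779 0.453 0.124] zmax 0.127
top black_hi 109 [270.6 201. ] plane [array([ 0.5804, -0.0364]), array([ 0.5815, -0.0367])] cloudmid [ 0.58  -0.036  0.158] zmax 0.17
top black_hi 26 [300.8 268.6] plane [array([ 0.4122, -0.1141]), array([ 0.412 , -0.1149])] cloudmid [ 0.412 -0.11   0.158] zmax 0.162
top black_hi 37 [287.9 289.2] plane [array([ 0.3622, -0.0824]), array([ 0.3616, -0.083 ])] cloudmid [ 0.367 -0.078  0.157] zmax 0.161
top grey 13 [111.1 147.9] plane [array([0.7582, 0.452 ]), array([0.7525, 0.4439])] cloudmid [0.76  0.454 0.018] zmax 0.023
top grey 73 [3
[... 2195 characters left out ...]
, 0.3627])] cloudmid [0.529 0.367 0.032] zmax 0.046
scene grey 1050 [238.  207.9] plane [array([ 0.5925, -0.0423]), array([ 0.6038, -0.0486])] cloudmid [ 0.584 -0.037  0.031] zmax 0.05
scene grey 140 [347.4 202.5] plane [array([0.7197, 0.2081]), array([0.7285, 0.197 ])] cloudmid [0.718 0.209 0.032] zmax 0.049
scene grey 988 [100.3 233.7] plane [array([ 0.4912, -0.3669]), array([ 0.5044, -0.367 ])] cloudmid [ 0.492 -0.365  0.031] zmax 0.05
scene grey 74 [299.3 242.7] plane [array([0.7558, 0.0331]), array([0.7639, 0.0254])] cloudmid [0.752 0.038 0.015] zmax 0.019
scene grey 238 [ 14.6 310.5] plane [array([ 0.585 , -0.5905]), array([ 0.5964, -0.5864])] cloudmid [ 0.587 -0.588  0.022] zmax 0.032
```

View pics/crop1.png

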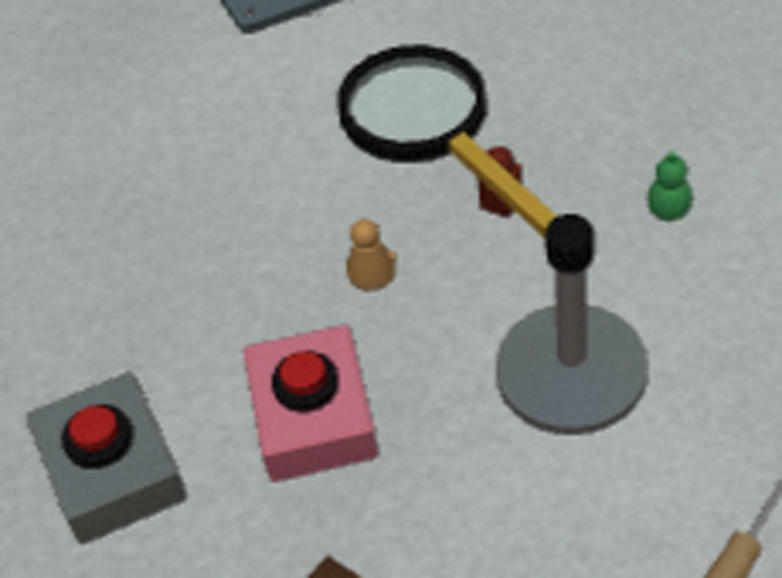

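The crop confirms the choices: the grey-box lamp is at the left of the crop, the pink decoy beside it, and the gourd at the right. The post axis is at about (0.5805, -0.0365), the gourd at (0.480, 0.110), and the lamp at (0.491, -0.366). The arm is at heading 190° and has to turn clockwise to about 124°. I'll shut the fingers and travel high to the -y side of the bar.

>>> step_arm:
  plan: [1, 0.59, -0.54, 0, 0, 1, 0.59, -0.54, 0, 0, 1, 0.59, -0.54, 0, 0, 1, 0.59, -0.54, 0, 0, 1, 0.59, -0.54, 0, 0, 1, 0.59, -0.54, 0, 0, 1, 0.59, -0.54, 0, 0, 1, 0.59, -0.54, 0, 0, 1, 0.59, -0.54, 0, 0, 1, 0.59, -0.54, 0, 0, 1, 0.59, -0.54, 0, 0, 1, 0.59, -0.54, 0, 0]
  squeeze: 20

```text
time: 1.1
eef_pos: [0.3695, -0.3093, 0.2451]
ee_rot: [-0.0, 0.993, 0.122, -0.0]
wrist_force: [0.6, -0.2, 0.6]
width: -0.0001
grasp_force: 0.0
```

>>> step_arm:
  plan: [1, 0.59, -0.54, 0, 0, 1, 0.59, -0.54, 0, 0, 1, 0.59, -0.54, 0, 0, 1, 0.59, -0.54, 0, 0, 1, 0.59, -0.54, 0, 0, 1, 0.59, -0.54, 0, 0, 1, 0.59, -0.54, 0, 0, 1, 0.5, -0.45, 0, 0, 1, 0, 0, 0, 0.88, 1, 0, 0, 0, 0, 1, 0, 0, 0, 0]

```text
time: 2.02
eef_pos: [0.5075, -0.1023, 0.2449]
ee_rot: [0.0, 0.996, 0.087, -0.001]
wrist_force: [-0.6, -0.8, 0.1]
width: -0.0002
grasp_force: 0.0
```

>>> step_arm:
  plan: [1, 0, 0, 0.6, 0, 1, 0, 0, 0.6, 0, 1, 0, 0, 0.6, 0, 1, 0, 0, 0.6, 0, 1, 0, 0, 0, 0, 1, 0, -0.2, 0, 0, 1, 0, -0.2, 0, 0, 1, 0, -0.15, 0, 0, 1, 0, 0, 0, 0, 1, 0, 0, 0, 0]

```text
time: 2.85
eef_pos: [0.5048, -0.0797, 0.1504]
ee_rot: [0.0, 0.996, 0.087, 0.001]
wrist_force: [-0.1, -0.7, 0.1]
width: 0.0002
grasp_force: 0.0
```

>>> step_arm:
  plan: [1, -0.02, -0.08, 0, 0.5, 1, -0.02, -0.08, 0, 0.5, 1, -0.02, -0.08, 0, 0.5, 1, -0.02, -0.08, 0, 0.5, 1, -0.02, -0.08, 0, 0.5, 1, -0.02, -0.08, 0, 0.5, 1, 0, 0, 0, 0]

```text
time: 3.43
eef_pos: [0.4978, -0.0619, 0.1497]
ee_rot: [0.0, 0.999, -0.034, -0.0]
wrist_force: [-0.5, -0.6, 0.4]
width: -0.0
grasp_force: 0.5
```

```bash
cat > arm.py <<'E'
from h import *
def arm():
    p,d,c=cap('top');W=cloud(c,d);hsv=cv2.cvtColor(p,cv2.COLOR_RGB2HSV);H,S=hsv[...,0],hsv[...,1]
    m=(H>18)&(H<30)&(S>150)&(W[...,2]>.12)&(W[...,2]<.17)&(W[...,0]<.62)&(abs(W[...,1]+.03)<.2)
    v,u=np.nonzero(m);q=np.array([onplane(c,a,b,.157)[:2] for a,b in zip(u,v)])
    l=cv2.fitLine(q.astype(np.float32),cv2.DIST_L2,0,.01,.01).ravel();a=np.degrees(np.arctan2(l[1],l[0]))%180
    print('n',len(q),'mean',q.mean(0).round(4),'line deg',a.round(1),'from axis deg',np.degrees(np.arctan2(*(q.mean(0)-[.5805,-.0365])[::-1]))%360)
    return p
E
python3 -c "
from arm import *
p=arm();cv2.imwrite('pics/t1.png',cv2.resize(p[130:330,150:420,::-1],None,fx=2.9,fy=2.9))"
```

```text
Traceback (most recent call last):
  File "arm.py", line 6, in arm
    l=cv2.fitLine(q.astype(np.float32),cv2.DIST_L2,0,.01,.01).ravel();a=np.degrees(np.arctan2(l[1],l[0]))%180
      ~~~~~~~~~~~^^^^^^^^^^^^^^^^^^^^^^^^^^^^^^^^^^^^^^^^^^^^
cv2.error: OpenCV(4.12.0) /io/opencv/modules/imgproc/src/linefit.cpp:618: error: (-215:Assertion failed) npoints2 >= 0 || npoints3 >= 0 in function 'fitLine'
```

```bash
sed -i "s/def arm():/def arm(n='scene'):/; s/cap('top')/cap(n)/" arm.py
python3 -c "
from arm import *
p,d,c=cap('scene');cv2.imwrite('pics/t1.png',cv2.resize(p[50:250,70:340,::-1],None,fx=2.9,fy=2.9));arm()"
```

```text
n 136 mean [ 0.5298 -0.0414] line deg 179.5 from axis deg 185.54771933045748
```

View pics/t1.png

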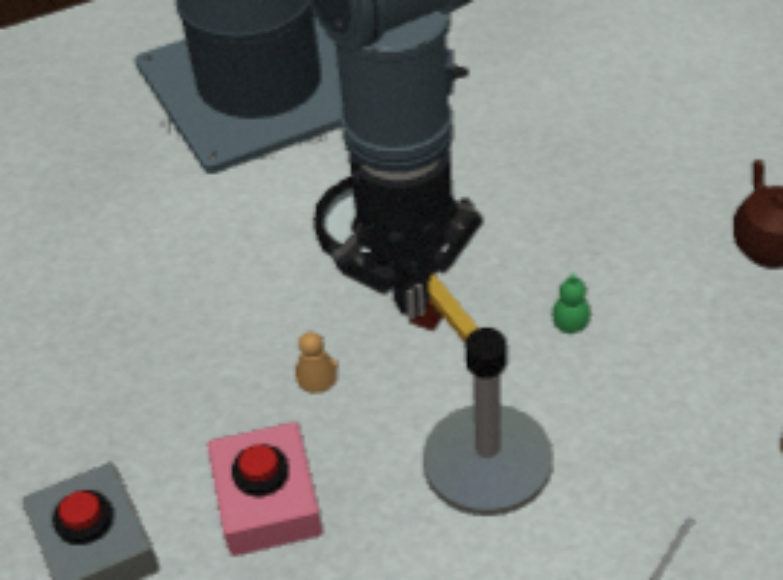

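Contact has been made, with the bar at about 182°. Carrying on round the arc.

>>> step_arm:
  plan: [1, -0.03, -0.082, 0, 0.5, 1, -0.03, -0.082, 0, 0.5, 1, -0.03, -0.082, 0, 0.5, 1, -0.03, -0.082, 0, 0.5, 1, -0.03, -0.082, 0, 0.5, 1, -0.03, -0.082, 0, 0.5, 1, -0.03, -0.082, 0, 0.5, 1, -0.03, -0.082, 0, 0.5, 1, -0.03, -0.082, 0, 0.5, 1, -0.03, -0.082, 0, 0.5, 1, 0, 0, 0, 0]

```text
time: 4.5
eef_pos: [0.4951, -0.0268, 0.1496]
ee_rot: [-0.0, 0.973, -0.231, 0.001]
wrist_force: [-0.2, -0.1, 0.3]
width: 0.0
grasp_force: 0.2
```

```bash
python3 -c "
from arm import *
arm('scene');arm('top')"
```

```text
n 120 mean [ 0.5289 -0.0172] line deg 158.8 from axis deg 159.52531250015156Traceback (most recent call last):
  File "<string>", line 3, in <module>
    arm('scene');arm('top')
                 ~~~^^^^^^^
  File "arm.py", line 6, in arm
    l=cv2.fitLine(q.astype(np.float32),cv2.DIST_L2,0,.01,.01).ravel();a=np.degrees(np.arctan2(l[1],l[0]))%180
      ~~~~~~~~~~~^^^^^^^^^^^^^^^^^^^^^^^^^^^^^^^^^^^^^^^^^^^^
cv2.error: OpenCV(4.12.0) /io/opencv/modules/imgproc/src/linefit.cpp:618: error: (-215:Assertion failed) npoints2 >= 0 || npoints3 >= 0 in function 'fitLine'
```

Bar at about 159°, exactly as modelled (14.5° ahead of the TCP), with about 34.6° to go. I'll do 27° and then check.

>>> step_arm:
  plan: [1, -0.03, -0.082, 0, 0.5, 1, -0.03, -0.082, 0, 0.5, 1, -0.03, -0.082, 0, 0.5, 1, -0.03, -0.082, 0, 0.5, 1, -0.03, -0.082, 0, 0.5, 1, -0.03, -0.082, 0, 0.5, 1, -0.03, -0.082, 0, 0.5, 1, -0.03, -0.082, 0, 0.5, 1, -0.03, -0.082, 0, 0.5, 1, -0.03, -0.082, 0, 0.5, 1, -0.03, -0.082, 0, 0.5, 1, 0, 0, 0, 0]

```text
time: 5.6
eef_pos: [0.5064, 0.0093, 0.1492]
ee_rot: [0.0, 0.899, -0.438, -0.0]
wrist_force: [1.1, -0.5, -0.2]
width: -0.0003
grasp_force: 0.2
```

```bash
cat > lens.py <<'E'
from h import *
def lens(n):
    p,d,c=cap(n);W=cloud(c,d);V=p.max(2)
    m=(V<75)&(abs(W[...,2]-.15)<.02)&(np.hypot(W[...,0]-.5805,W[...,1]+.0365)>.12)&(np.hypot(W[...,0]-.5805,W[...,1]+.0365)<.25)
    m&=(W[...,1]>-.05)
    v,u=np.nonzero(m);q=np.array([onplane(c,a,b,.152)[:2] for a,b in zip(u,v)])
    if len(q)<20: print(n,'few');return p
    A=np.c_[2*q,np.ones(len(q))];s=np.linalg.lstsq(A,(q**2).sum(1),rcond=None)[0];e=s[:2]
    print(n,len(q),'centre',e.round(4),'r',np.sqrt(s[2]+e@e).round(4),'from axis',np.hypot(*(e-[.5805,-.0365])).round(4),np.degrees(np.arctan2(e[1]+.0365,e[0]-.5805)).round(1),'to gourd',(e-[.480,.110]).round(4))
    return p
E
python3 -c "
from arm import *
from lens import lens
arm('scene');lens('scene');p=lens('top');cv2.imwrite('pics/t2.png',cv2.resize(p[130:330,120:390,::-1],None,fx=2.9,fy=2.9))"
```

```text
n 138 mean [0.5423 0.0057] line deg 134.2 from axis deg 132.19394346728978
scene 219 centre [0.4576 0.0924] r 0.0522 from axis 0.1781 133.6 to gourd [-0.0224 -0.0176]
top 87 centre [0.4567 0.0933] r 0.0505 from axis 0.1793 133.6 to gourd [-0.0233 -0.0167]
```

View pics/t2.png

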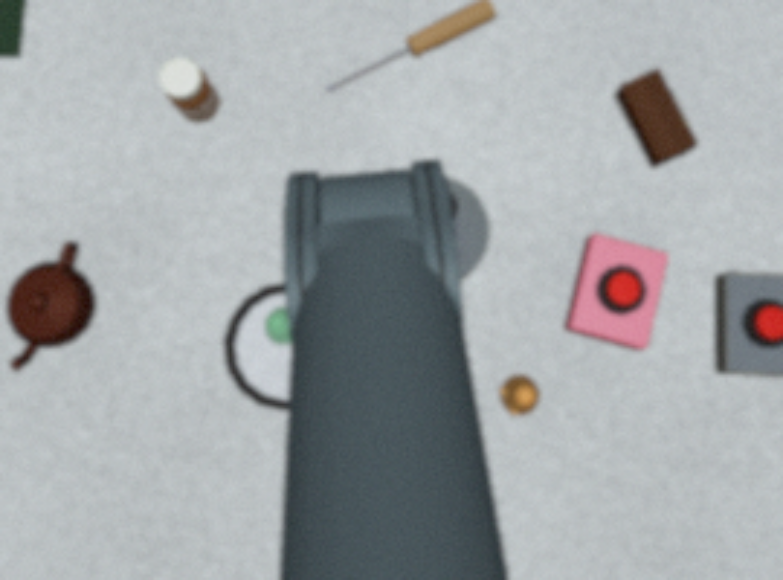

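The view shows the lens rim partly beyond the gourd (crop 280,325). Both cameras give the arm at 133.6°, so 9.2° remains.

>>> step_arm:
  plan: [1, -0.03, -0.082, 0, 0.5, 1, -0.03, -0.082, 0, 0.5, 1, -0.03, -0.082, 0, 0.5, 1, -0.015, -0.041, 0, 0.25, 1, -0.015, -0.041, 0, 0.25, 1, 0, 0, 0, 0]

```text
time: 6.25
eef_pos: [0.5144, 0.0207, 0.1492]
ee_rot: [0.0, 0.861, -0.508, 0.0]
wrist_force: [-0.2, -0.6, -0.0]
width: 0.0002
grasp_force: 0.5
```

```bash
python3 -c "
from lens import *
lens('scene');lens('top')"
```

```text
scene 281 centre [0.4794 0.1101] r 0.0519 from axis 0.178 124.6 to gourd [-0.0006  0.0001]
top 82 centre [0.4785 0.1113] r 0.0502 from axis 0.1796 124.6 to gourd [-0.0015  0.0013]
```

Centred to within 2 mm. Backing off and rising.

>>> step_arm:
  plan: [1, 0, 0.2, 0, 0, 1, 0, 0.3, 0, 0, 1, 0, 0.4, 0, 0, 1, 0, 0, -0.6, 0, 1, 0, 0, -0.6, 0, 1, 0, 0, -0.6, 0, 1, 0, 0, -0.6, 0, 1, 0, 0, 0, 0, 1, 0, 0, 0, 0]

```text
time: 7.1
eef_pos: [0.4834, 0.0032, 0.2464]
ee_rot: [-0.001, 0.861, -0.508, 0.001]
wrist_force: [0.1, 0.7, 0.0]
width: 0.0001
grasp_force: 0.0
```

```bash
python3 -c "
from lens import *
lens('scene');lens('top')
o=sensors.get_obs();e=o['eef_pos'];M=R(o['ee_rot']);print(e,M.T@(np.array([.491,-.3657,.130])-e)/.04)"
```

```text
scene 444 centre [0.4795 0.1107] r 0.0515 from axis 0.1785 124.5 to gourd [-0.0005  0.0007]
top 92 centre [0.4785 0.1112] r 0.0503 from axis 0.1795 124.6 to gourd [-0.0015  0.0012]
[0.4820304  0.00315019 0.24456038] [8.18214628 4.25910562 2.86301865]
```

>>> step_arm:
  plan: [1, 0.68, 0.355, 0, 0, 1, 0.68, 0.355, 0, 0, 1, 0.68, 0.355, 0, 0, 1, 0.68, 0.355, 0, 0, 1, 0.68, 0.355, 0, 0, 1, 0.68, 0.355, 0, 0, 1, 0.68, 0.355, 0, 0, 1, 0.68, 0.355, 0, 0, 1, 0.68, 0.355, 0, 0, 1, 0.68, 0.355, 0, 0, 1, 0.68, 0.355, 0, 0, 1, 0.68, 0.355, 0, 0]

```text
time: 8.2
eef_pos: [0.4904, -0.3659, 0.2435]
ee_rot: [-0.0, 0.861, -0.508, -0.001]
wrist_force: [0.5, 0.2, -0.6]
width: 0.0003
grasp_force: 0.0
```

>>> step_arm:
  plan: [1, 0, 0, 0.75, 0, 1, 0, 0, 0.75, 0, 1, 0, 0, 0.75, 0, 1, 0, 0, 0.75, 0, 1, 0, 0, 0.5, 0, 1, 0, 0, 0, 0, 1, 0, 0, 0, 0]

```text
time: 8.78
eef_pos: [0.49, -0.3641, 0.1035]
ee_rot: [-0.0, 0.861, -0.508, -0.002]
wrist_force: [-0.1, -0.0, 0.5]
width: -0.0002
grasp_force: 0.0
```

```bash
python3 -c "
from h import *
o=sensors.get_obs();e=o['eef_pos'];M=R(o['ee_rot']);print(o['time'],e,M.T@(np.array([.491,-.3657,.076])-e)/.04)
p,d,c=cap('scene');cv2.imwrite('pics/t3.png',cv2.resize(p[90:270,50:300,::-1],None,fx=3.2,fy=3.2))"
```

```text
8.7833 [ 0.48995801 -0.36413509  0.10354612] [ 0.04931349 -0.00534714  0.6884707 ]
```

View pics/t3.png

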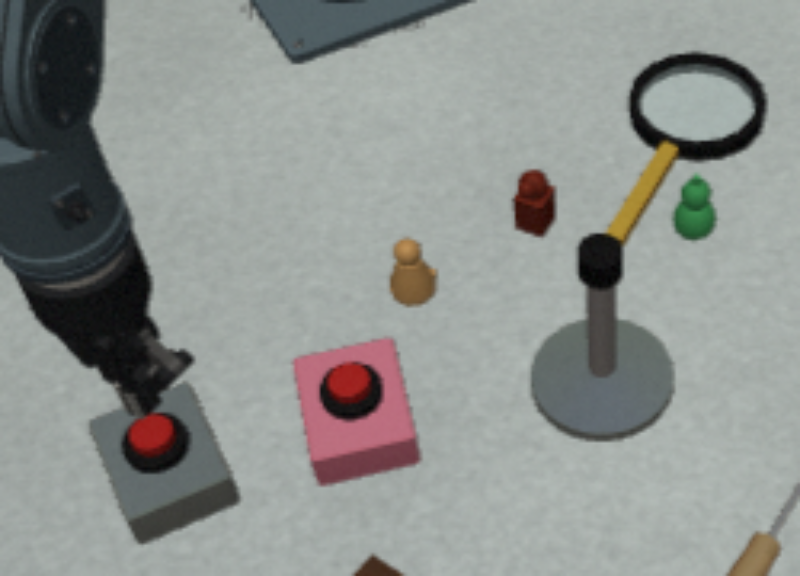

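Fingers are above the grey-box button (crop 152,437), and the lens hangs past the gourd as measured. Pressing.

>>> step_arm:
  plan: [1, 0.05, 0, 0.3, 0, 1, 0, 0, 0.3, 0, 1, 0, 0, 0.1, 0, 1, 0, 0, 0.08, 0, 1, 0, 0, 0.05, 0, 1, 0, 0, 0.03, 0, 1, 0, 0, 0, 0, 1, 0, 0, 0, 0]

```text
time: 9.5
eef_pos: [0.4921, -0.3665, 0.0712]
ee_rot: [-0.0, 0.861, -0.508, -0.0]
wrist_force: [-2.3, 2.4, 4.1]
width: 0.0005
grasp_force: 2.1
```

>>> step_arm:
  plan: [1, 0, 0, 0.04, 0, 1, 0, 0, 0.04, 0, 1, 0, 0, 0.02, 0, 1, 0, 0, 0, 0, 1, 0, 0, 0, 0]

```text
time: 9.92
eef_pos: [0.4926, -0.3668, 0.0697]
ee_rot: [-0.0, 0.861, -0.508, 0.0]
wrist_force: [-8.6, 7.9, 28.8]
width: 0.0001
grasp_force: 14.0
```

The force jumped to 29 N, so the button is against its stop. Releasing and rising clear.

>>> step_arm:
  plan: [1, 0, 0, -0.3, 0, 1, 0, 0, -0.6, 0, 1, 0, 0, -0.6, 0, 1, 0, 0, -0.8, 0, 1, 0, 0, -0.8, 0, 1, 0, 0, -0.8, 0, 1, 0, 0, 0, 0, 1, 0, 0, 0, 0]

```text
time: 10.58
eef_pos: [0.4938, -0.3678, 0.2251]
ee_rot: [0.0, 0.861, -0.508, 0.003]
wrist_force: [-0.1, 0.6, -0.9]
width: 0.0002
grasp_force: 0.0
```

```bash
python3 -c "
from lens import *
lens('scene');p=lens('top')
p,d,c=cap('scene');W=cloud(c,d);b=p[...,0].astype(int)-p[...,1]>90
b&=np.hypot(W[...,0]-.491,W[...,1]+.366)<.02
print('button z',np.percentile(W[b][:,2],[50,80]) if b.any() else None, sensors.get_obs()['wrist_force'])
p0=np.load('scene0.npz');b0=p0['p'][...,0].astype(int)-p0['p'][...,1]>90;W0=cloud(c,p0['d']);b0&=np.hypot(W0[...,0]-.491,W0[...,1]+.366)<.02
print(np.percentile(W0[b0][:,2],[50,80]))
cv2.imwrite('pics/t4.png',p[...,::-1])"
```

```text
scene 447 centre [0.4796 0.1106] r 0.0514 from axis 0.1784 124.5 to gourd [-0.0004  0.0006]
top 185 centre [0.4783 0.1108] r 0.0506 from axis 0.1793 124.7 to gourd [-0.0017  0.0008]
button z [0.06153786 0.06296604] [ 0.30823772 -0.37009928 -1.22666293]
[0.06158113 0.06265721]
```

View pics/t4.png

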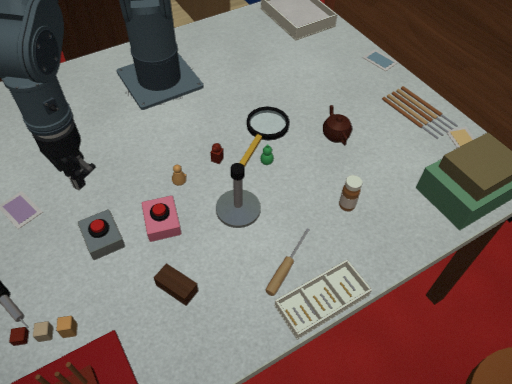

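The lens is at (268,123), in line above the gourd at (267,155). The button at (97,226) is up, everything else is in place, and the robot is clear.

```bash
python3 -c "
from station import order
print(order.hand_in())"
```

```text
the job is handed in; nothing more can be done
None
```

The job is handed in: by camera the lens stands within about 2 mm of the gourd's axis, the lamp button was pressed to its stop and is back up, and nothing else appears to have moved; no verdict was returned.

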